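Free the ratchet pawl and bring the specimen press down

ROBOT

A 6-joint arm with a two-finger parallel gripper is mounted at the origin on the work surface. World frame = base frame: x ahead of the robot, y to its left, z up, the work surface at z = 0. Lengths are in m, angles in rad, forces in N, time in s.
With the tool pointing down it reaches from about 0.25 to 0.725 m from the base axis. Payload 9.7 kg.
Tool frame: the origin (TCP) lies midway between the tips of the shut fingers; the grasp point (between the pads) lies 19 mm behind it; z points along the fingers, y is the direction in which the jaws open and shut (so a half turn about z gives the same grasp; the last joint's range is limited). The gripper opens to 85 mm and grips with 20 to 120 N. Pads are 22 mm wide; open, the fingers measure 114 mm over their backs; the gripper's body (76 mm by 85 mm) begins 54 mm behind the grasp point. The pads swing forward as they close: fully open they stand 13 mm farther back than shut.
Start: joints at [1.286, 0.087, 0.176, 1.66, 0, 1.571], TCP at [0.155, 0.528, 0.207] pointing down, gripper open.
Joint ranges: [-3.13, 3.13], [-0.85, 1.81], [-1.15, 1.24], [-2.2, 2.28], [-1.44, 1.52], [-3.14, 3.14]. Speed limits (rad/s): [2.22, 2.22, 2.57, 3.14, 3.14, 3.14].

INTERFACE

Orientations are given as a unit quaternion [w, x, y, z].
In Python, from bench import get_state, read_camera, camera_info, job_done gives the robot as it stands.
- The arm moves only by the shell command python3 -m handwheel 'ROWS' [OPENING] [FORCE]. ROWS is JSON, a list of rows, each a list of 6 numbers: the shift along the tool's x, y, z scaled (see below), then the turn, a rotation vector about the tool's x, y, z scaled (see below). In form: [[dx, dy, dz, wx, wy, wz], ...]. A call has 1 to 10 rows; each row is the pose to reach, as a shift and turn from the pose commanded when the call began, along the tool's axes at that moment; what a row does not reach only later rows make up. The controller multiplies each number of a shift by 120 mm and each number of a turn by 2 rad. A row lasts 1/8 s, in which the tool goes at most 62.5 mm and 10.7 degrees, less where a joint would pass 70% of its speed; a pose out of reach is approached as far as the arm can. A call with a number of a shift or a turn outside -1 to 1 is refused whole. A call with a gripper value outside its range is refused whole. OPENING is the gripper's target within -1 to 1 (shut at 1, half-way at 0, fully open at -1), set as the call begins (- or left out, the last holds). The fingers move at their own pace and stop on an object; FORCE is the grip in N (left out, the last holds). Time passes only in rows, so rows that repeat a pose let the fingers close. It gives the time, the measured TCP pose, the force and the opening at its end, in the units of the state.
- get_state(): the state, without advancing time (a new reading comes with each control period).
- read_camera(name): name is "scene" or "top" or "wrist"; returns the picture (480x640x3 uint8, red, green, blue); there is no depth.
- camera_info(name): a dict with "fx", "fy", "cx", "cy" (pixels), "position" and "orientation" of the camera in the world; the wrist camera has in their place "mount" (4x4, takes a point from camera to tool coordinates, whose origin is the TCP and whose axes are the flange's). Camera axes: x right, y down, z forward; pixel columns grow to the right and rows downward; lengths in m; the calibration is good to about 2 mm. A picture is of the moment at which its call begins: read the wrist's pose just before it. camera_info takes no time and is no camera call.
- job_done(): hands the job in, once; it reports no verdict.
The state is a dict: "time": time; "joints": joint angles; "joint_vel": joint speeds; "joint_efforts": joint torques, N m; "eef_pos": TCP position; "ee_rot": TCP orientation; "contact_force": force on the tool from outside, world axes, zero at the start; "moment": the same for the moment, N m; "finger_gap": finger opening in m.
Only numpy, scipy, OpenCV 4.12 (cv2) and the standard library are available. Lean on these libraries where they do the work, as an engineer would, in place of code of your own. Each camera call takes 0.05 s, during which the arm holds its last target.

TASK

The arm of the small hand press is held up by its ratchet. Press the pawl's tab down with your fingertips until the pawl is lifted well clear of the teeth and leave it there, then push the raised arm down by its handle until its rubber pad rests on the brass specimen block. Grasp and lift nothing, never force the arm against the engaged pawl, and leave the specimen and the things around the press where they are.

Things in the scene. Friction and masses are not known exactly. Their poses are not given: they have to be found in the camera images.
- press: Bench hand press fixed to the table: white base plate 290 x 110 x 12 mm, black stage (80 x 90 mm, top 25 mm above the table, centre 55 mm along +x), two pairs of white upright cheeks. Origin: centre of the underside, on the table. Its x runs along the base, from the pawl end (-x) to the handle end (+x); y across; z up. The arm and pawl move in its x-z plane at y = 0.
- press_hinge (a point): Centre of the arm's hinge pin between the cheeks, 85 mm above the table, 45 mm to -x of the press's centre; the hinge axis is level, along the press's y.
- press_handle (a point): Centre of the black round crossbar at the free end of the press arm: 22 mm in diameter, 80 mm long, along the press's y, 170 mm from the hinge pin. The aluminium arm behind it is 24 mm wide, 16 mm thick. It starts about 190 to 210 mm above the table and ends level with the hinge, 85 mm above the table (top of the bar 96 mm), swinging outwards (towards the press's +x) as it descends.
- press_arm (a joint): Angle of the press arm in rad: 0 = fully raised (46 degrees above level), grows as it goes down; 0.80 = level, pad resting on the specimen, which stops it. Starts at 0 to 0.12. With the pawl engaged the first tooth stops it at about 0.16. The hinge is stiff: the arm stays where it is left, and takes about 2 to 4 N at the handle to push down. Its ratchet wheel has four teeth 8 mm high at the top, above the hinge; its rubber pad (30 mm in diameter) hangs 100 mm from the hinge.
- pawl_tab (a point): Centre of the top face of the pawl's flat steel thumb tab, 36 mm (along the press's x) x 40 mm x 6 mm, at the -x end of the press; the top face starts level, 155 mm above the table. 46 mm to -x of the pawl's pivot; pressing it down lifts the pawl's nose, on the other side of the pivot, out of the teeth. About 14 mm of travel down.
- pawl (a joint): Angle of the pawl in rad: 0 = engaged in the teeth (as at the start), grows as the tab is pressed down; the nose clears the teeth from about 0.13; 0.32 = end stop. No spring: the pivot is stiff and the pawl stays where it is left. About 3 N at the tab moves it.
- specimen: Loose brass specimen block, 40 x 26 x 25 mm, on the press's black stage under the pad; origin at the centre of its underside. To be left in place.
- vial: Small closed glass vial with white cap, 28 mm in diameter, 52 mm tall, standing on the table beside the press; origin at the centre of its underside. Bystander.
- spare_block: Loose brass block 30 x 30 x 22 mm on the table beside the press; origin at the centre of its underside. Bystander.
- objective: Black microscope objective, 32 mm in diameter, 46 mm tall, standing on the table beside the press; origin at the centre of its underside. Bystander.
Mind the look-alikes: they are no part of the job. What is shaped like the specimen but green or red is not meant.

How it is judged:
By the outcome, as a careful person would: the job done as asked, in the order asked, and still so for the second after the job is handed in, with the robot touching nothing.
It also fails if it takes over 40 s, if anything falls off the work surface, if the arm or the gripper's body presses on something with over 40 N, if the wrist force passes 120 N, or if a joint passes its speed limit or range.

## Working session

There is one attempt and no reset: what is moved stays moved. The work goes in short steps, Python scripts to look and compute and a shell command to move; the robot and the scene stay as the last step left them, time stands still between calls to the robot, and variables do not carry over. Pictures are saved under pics/ and viewed, and the job is handed in when it is done.

```bash
mkdir -p pics; ls; python3 - <<'E'
from bench import *
import cv2
s=get_state()
for k in s: print(k,s[k])
for n in ("scene","top","wrist"):
    print(n,camera_info(n))
    cv2.imwrite(f"pics/{n}0.png",cv2.cvtColor(read_camera(n),cv2.COLOR_RGB2BGR))
E
```

```text
pics
time 0.0
joints [1.28600981e+00 8.74687787e-02 1.75135608e-01 1.65982873e+00
 1.22643426e-05 1.57079853e+00]
joint_vel [-0.00085411 -0.00017609 -0.00041635 -0.0015279  -0.00032935 -0.00091818]
joint_efforts [ 1.91016697e-03 -5.20393145e+01  4.64798212e+01  1.65253709e-02
  1.09475138e-05 -2.13842503e-05]
eef_pos [0.15444338 0.52758532 0.20627908]
ee_rot [-1.02965210e-04  1.41913620e-01  9.89878810e-01 -6.75005124e-04]
contact_force [ 0.42248105 -0.2007821  -0.14821242]
moment [-0.00479482  0.02585565  0.01579109]
finger_gap 0.08568503990162482
scene {'fx': 446.8921958755597, 'fy': 446.8921958755597, 'cx': 324.81810425774, 'cy': 244.14213100028152, 'position': array([0.94928072, 0.30427639, 0.56812693]), 'orientation': array([-0.18541513,  0.41678838,  0.81064419, -0.36710308])}
top {'fx': 521.4860946900585, 'fy': 521.4860946900585, 'cx': 322.29799013506675, 'cy': 240.26630416283083, 'position': array([0.4324522 , 0.01087067, 0.83503534]), 'orientation': array([ 0.07388604, -0.7023949 ,  0.70594698, -0.05311419])}
wrist {'fx': 425.88889690104344, 'fy': 425.88889690104344, 'cx': 321.95422911463294, 'cy': 238.93182292739692, 'mount': array([[-1.30991168e-03, -9.44654979e-01, -3.28062883e-01,
         8.48544231e-02],
       [ 9.99999129e-01, -1.18508955e-03, -5.80406404e-04,
        -1.96877265e-04],
       [ 1.59499905e-04, -3.28063358e-01,  9.44655709e-01,
        -1.67470636e-01],
       [ 0.00000000e+00,  0.00000000e+00,  0.00000000e+00,
         1.00000000e+00]])}
```

View pics/scene0.png

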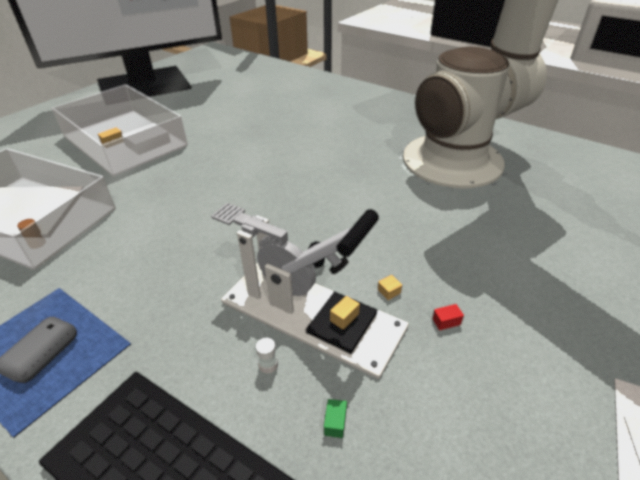

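View pics/top0.png

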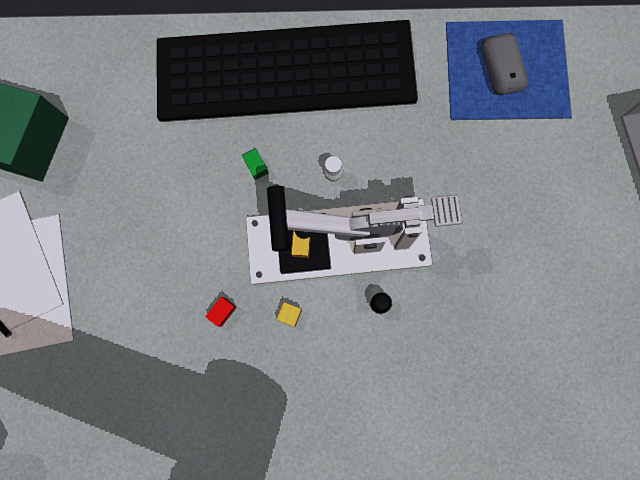

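The scene view shows the press with the tab at about (231,214) and the handle bar at (358,232). In the top view the tab is at (446,210), the bar at (278,217) and the base plate corners near (251,283), (432,265) and (247,217). I'll enlarge both.

```bash
python3 - <<'E'
import cv2
t=cv2.imread("pics/top0.png")[140:330,230:480]; cv2.imwrite("pics/top0z.png",cv2.resize(t,None,fx=3,fy=3,interpolation=cv2.INTER_CUBIC))
t=cv2.imread("pics/scene0.png")[190:390,200:420]; cv2.imwrite("pics/scene0z.png",cv2.resize(t,None,fx=3,fy=3,interpolation=cv2.INTER_CUBIC))
E
```

```text
(no output)
```

View pics/top0z.png

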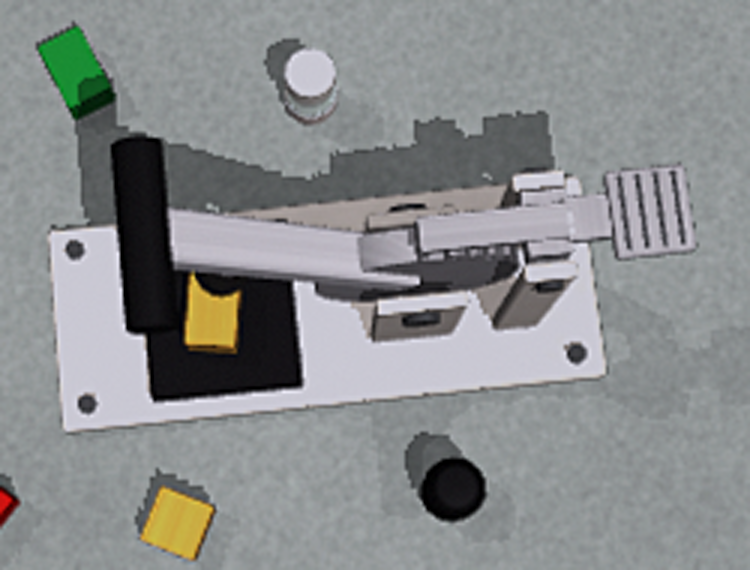

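View pics/scene0z.png

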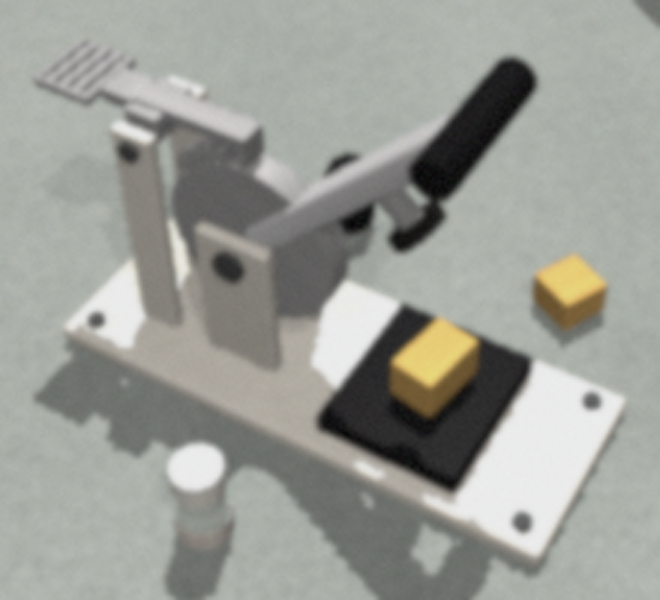

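```bash
cat > h.py <<'E'
import numpy as np
from bench import *
from scipy.spatial.transform import Rotation as R
def rot(q): return R.from_quat([q[1],q[2],q[3],q[0]]).as_matrix()
def ray(n,u,v):
    c=camera_info(n); d=rot(c['orientation'])@np.array([(u-c['cx'])/c['fx'],(v-c['cy'])/c['fy'],1]); return np.array(c['position']),d/np.linalg.norm(d)
def plane(n,u,v,z):
    p,d=ray(n,u,v); return p+d*(z-p[2])/d[2]
def tri(a,b):
    p,d=a;q,e=b; A=np.stack([d,-e],1); t=np.linalg.lstsq(A,q-p,rcond=None)[0]
    x=p+d*t[0];y=q+e*t[1]; return (x+y)/2,np.linalg.norm(x-y)
def tz(X,Y): return 230+X/3-.33,140+Y/3-.33
def sz(X,Y): return 200+X/3-.33,190+Y/3-.33
E
python3 - <<'E'
from h import *
np.set_printoptions(precision=4,suppress=True)
LT,LB,RB=[plane("top",*tz(*p),.012) for p in((50,230),(66,432),(607,377))]
print(LT,LB,RB,np.linalg.norm(LT-LB),np.linalg.norm(RB-LB))
ex=(LB-RB);ex/=np.linalg.norm(ex); print("ex",ex,np.degrees(np.arctan2(ex[1],ex[0])))
ey_=(LB-LT);ey_/=np.linalg.norm(ey_);print(ey_)
c=(LT+RB)/2;print("centre top",c)
S=[plane("scene",*sz(*p),.012) for p in((66,332),(535,565),(625,402))]
print("scene",S, np.linalg.norm(S[0]-S[1]),np.linalg.norm(S[2]-S[1]),(S[0]+S[2])/2)
d=S[1]-S[0];print(np.degrees(np.arctan2(d[1],d[0])))
T=[plane("top",*tz(*p),.155) for p in((606,172),(682,164),(694,248),(616,258))]
print("tab top",T,np.mean(T,0))
T2=[plane("scene",*sz(*p),.155) for p in((35,80),(84,38),(133,68),(85,103))]
print("tab scene",T2,np.mean(T2,0))
print("tab tri",tri(ray("top",*tz(650,211)),ray("scene",*sz(84,72))))
print("bar tri",tri(ray("top",*tz(143,234)),ray("scene",*sz(475,128))))
print("ends",tri(ray("top",*tz(138,143)),ray("scene",*sz(437,178))),tri(ray("top",*tz(151,325)),ray("scene",*sz(515,75))))
E
```

```text
[0.6227 0.1584 0.012 ] [0.513  0.1473 0.012 ] [ 0.5406 -0.1384  0.012 ] 0.11021019523982174 0.2870623054126291
ex [-0.0959  0.9954  0.    ] 95.50135868786204
[-0.9949 -0.1009  0.    ]
centre top [0.5816 0.01   0.012 ]
scene [array([ 0.6516, -0.123 ,  0.012 ]), array([0.6267, 0.1605, 0.012 ]), array([0.5167, 0.1497, 0.012 ])] 0.2845905484153736 0.11052526338043543 [0.5841 0.0133 0.012 ]
95.01726943479741
tab top [array([ 0.6139, -0.1157,  0.155 ]), array([ 0.6172, -0.1495,  0.155 ]), array([ 0.5789, -0.1529,  0.155 ]), array([ 0.5747, -0.1186,  0.155 ])] [ 0.5962 -0.1342  0.155 ]
tab scene [array([ 0.6181, -0.1472,  0.155 ]), array([ 0.5783, -0.1526,  0.155 ]), array([ 0.5824, -0.1138,  0.155 ]), array([ 0.6168, -0.1135,  0.155 ])] [ 0.5989 -0.1318  0.155 ]
tab tri (array([ 0.5965, -0.135 ,  0.1519]), np.float64(5.213302052679e-05))
bar tri (array([0.5757, 0.0848, 0.2069]), np.float64(0.0002246512509322803))
ends (array([0.6132, 0.0886, 0.2085]), np.float64(0.0031698850371767997)) (array([0.5372, 0.0808, 0.2089]), np.float64(0.00015071507010909615))
```

The measurements agree with the description:

| Quantity | Measured | Expected |
|---|---|---|
| Plate size | 287 × 110 mm | 290 × 110 mm |
| Press centre | ≈ (0.582, 0.011) | – |
| Press +x yaw | 95.5° | – |
| Tab | (0.597, −0.134), z 0.152 | z 0.155 |
| Bar | (0.575, 0.084), z 0.207 | z 0.190–0.210 |

The red and green blocks are look-alikes. The specimen is the yellow block on the black stage at top (300,245).

Next I raise the tool, shut the fingers and travel. At the tab I want tool x along press +x.

```bash
python3 -m handwheel '[[-0.3,-0.25,-0.4,0,0,0],[-0.6,-0.5,-0.8,0,0,0],[-1,-0.83,-0.8,0,0,0],[-1,-0.83,-0.8,0,0,0]]' 1 20
python3 -m handwheel '[[-0.4,-0.33,0,0,0,0],[-0.8,-0.66,0,0,0,0],[-1,-0.83,0,0,0,0]]'
python3 -m handwheel '[[-0.4,-0.33,0,0,0,0],[-0.8,-0.66,0,0,0,0],[-1,-0.83,0,0,0,0]]'
```

```text
time: 0.65
eef_pos: [0.2433, 0.3965, 0.3045]
ee_rot: [0.001, 0.144, 0.99, 0.001]
contact_force: [0.3, 1.2, -0.1]
finger_gap: 0.0122
time: 1.02
eef_pos: [0.3297, 0.2677, 0.3026]
ee_rot: [-0.0, 0.143, 0.99, -0.0]
contact_force: [-0.0, 0.8, -0.2]
finger_gap: -0.0
time: 1.4
eef_pos: [0.4172, 0.1382, 0.3023]
ee_rot: [-0.0, 0.143, 0.99, -0.0]
contact_force: [0.9, -0.3, 0.1]
finger_gap: -0.0002
```

```bash
python3 -m handwheel '[[-0.4,-0.33,0,0,0,0],[-0.8,-0.66,0,0,0,0],[-1,-0.85,0,0,0,0]]'
python3 -m handwheel '[[-0.3,-0.3,0,0,0,0.09],[-0.6,-0.6,0,0,0,0.18],[-1,-0.9,0,0,0,0.27],[-1,-0.9,0,0,0,0.36],[-1,-0.9,0,0,0,0.45],[-1,-0.9,0,0,0,0.54],[-1,-0.9,0,0,0,0.595],[-1,-0.9,0,0,0,0.595]]'
cat >> h.py <<'E'
EX=np.array([-.096,.9954,0]);C=np.array([.5825,.011,0]);EYT=np.array([.9954,.096,0])
def shift(target):
    s=get_state();M=rot(s['ee_rot']);return M.T@(np.array(target)-s['eef_pos'])/.12, s
E
python3 - <<'E'
from h import *
np.set_printoptions(precision=4,suppress=True)
s=get_state();M=rot(s['ee_rot']);print(M,s['joints'],s['eef_pos'])
print(shift([.597,-.138,.175])[0])
import cv2
cv2.imwrite("pics/w1.png",cv2.cvtColor(read_camera("wrist"),cv2.COLOR_RGB2BGR))
E
```

```text
time: 1.78
eef_pos: [0.5039, 0.0065, 0.3016]
ee_rot: [-0.001, 0.143, 0.99, -0.0]
contact_force: [0.5, 0.4, 0.5]
finger_gap: -0.0001
time: 2.78
eef_pos: [0.5877, -0.1285, 0.3022]
ee_rot: [-0.001, 0.672, 0.741, -0.0]
contact_force: [0.2, -0.0, -0.8]
finger_gap: -0.0003
[[-0.0972  0.9953 -0.0011]
 [ 0.9953  0.0972  0.0004]
 [ 0.0005 -0.001  -1.    ]] [-0.2153  0.2876  0.5982  1.8825  0.0002  1.2582] [ 0.5877 -0.1285  0.3022]
[-0.087   0.0703  1.0596]
```

View pics/w1.png

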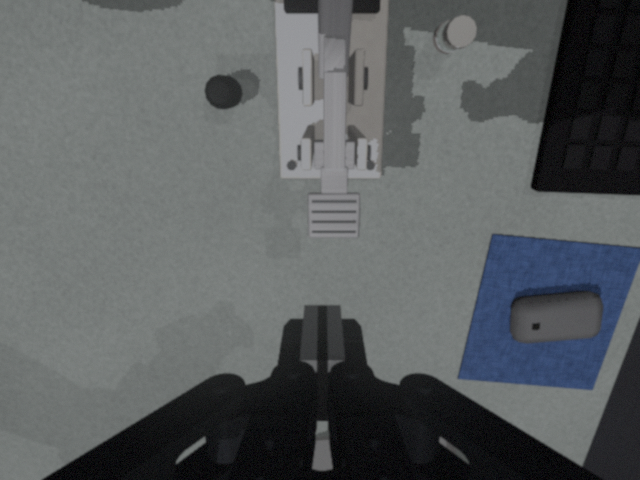

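The wrist view shows the tab square at (334,215), aligned with the tool, with its corners near (309,194) to (359,237). I'll use it to refine the tab position.

```bash
python3 - <<'E'
from h import *
np.set_printoptions(precision=4,suppress=True)
c=camera_info("wrist");m=c['mount'];s=get_state();M=rot(s['ee_rot'])
def w(u,v,z):
    d=M@m[:3,:3]@np.array([(u-c['cx'])/c['fx'],(v-c['cy'])/c['fy'],1]);p=M@m[:3,3]+s['eef_pos'];return p+d*(z-p[2])/d[2]
print([w(u,v,.155) for u,v in((309,194),(359,194),(359,238),(309,238),(334,216))])
E
```

```text
[array([ 0.5764, -0.1184,  0.155 ]), array([ 0.6139, -0.1147,  0.155 ]), array([ 0.6184, -0.1496,  0.155 ]), array([ 0.5795, -0.1534,  0.155 ]), array([ 0.597 , -0.1337,  0.155 ])]
```

Three views agree on the tab at (0.597, −0.134), so I descend to just above it.

```bash
python3 -m handwheel '[[-0.087,0.072,0.25,0,0,0],[-0.087,0.072,0.5,0,0,0],[-0.087,0.072,0.75,0,0,0],[-0.087,0.072,1,0,0,0],[-0.087,0.072,1,0,0,0]]'
python3 -m handwheel '[[0,0,0.05,0,0,0],[0,0,0.1,0,0,0],[0,0,0.15,0,0,0],[0,0,0.18,0,0,0],[0,0,0.18,0,0,0]]'
python3 - <<'E'
from h import *
import cv2
print(shift([.5975,-.138,.155])[0])
for n in("scene","wrist"):cv2.imwrite(f"pics/{n}2.png",cv2.cvtColor(read_camera(n),cv2.COLOR_RGB2BGR))
a=cv2.imread("pics/scene2.png")[100:340,160:420];cv2.imwrite("pics/s2z.png",cv2.resize(a,None,fx=2.5,fy=2.5))
E
```

```text
time: 3.45
eef_pos: [0.5959, -0.1381, 0.1805]
ee_rot: [-0.002, 0.672, 0.741, -0.001]
contact_force: [-0.1, 0.4, 0.0]
finger_gap: 0.0001
time: 4.08
eef_pos: [0.5969, -0.1386, 0.1611]
ee_rot: [-0.0, 0.672, 0.74, -0.0]
contact_force: [-0.4, 0.3, -0.3]
finger_gap: 0.0002
[0.00439132 0.00571192 0.05101666]
```

View pics/s2z.png

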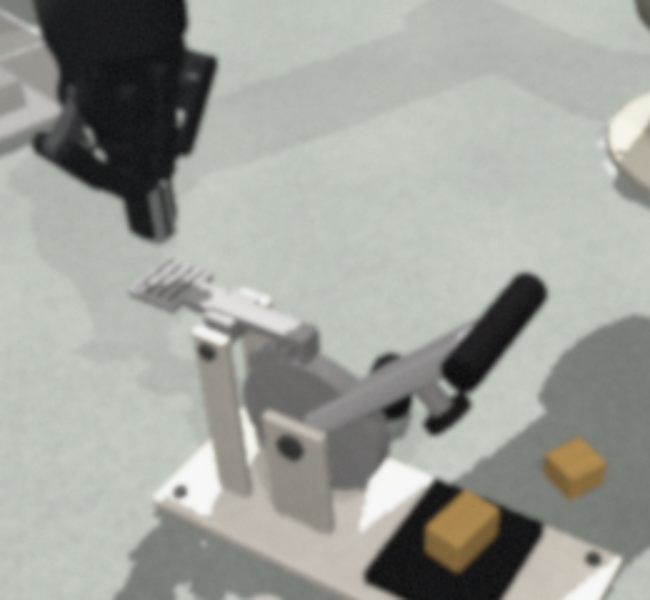

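View pics/wrist2.png

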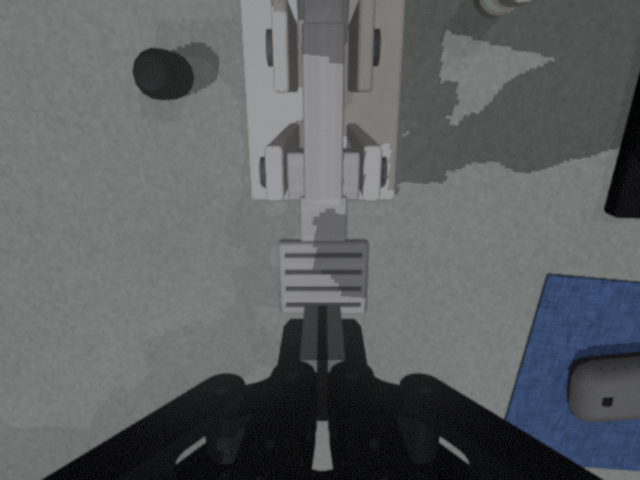

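```bash
python3 - <<'E'
from h import *
np.set_printoptions(precision=4,suppress=True)
c=camera_info("wrist");m=c['mount'];s=get_state();M=rot(s['ee_rot'])
def pw(P):
    q=m[:3,:3].T@(M.T@(np.array(P)-s['eef_pos'])-m[:3,3]);return c['fx']*q[0]/q[2]+c['cx'],c['fy']*q[1]/q[2]+c['cy']
def pc(n,P):
    i=camera_info(n);q=rot(i['orientation']).T@(np.array(P)-i['position']);return i['fx']*q[0]/q[2]+i['cx'],i['fy']*q[1]/q[2]+i['cy']
e=s['eef_pos']
print("tcp wrist",pw(e),"+x11",pw(e+M@[.011,0,0]),"-x11",pw(e-M@[.011,0,0]))
u=pc("scene",e);print("tcp scene",u,((u[0]-160)*2.5,(u[1]-100)*2.5))
for P in((.597,-.134,.155),):
  u=pc("scene",P);print("tab scene",((u[0]-160)*2.5,(u[1]-100)*2.5),pw(P))
# tab front edge
print([pw(p) for p in((.5784,-.1525,.155),(.5750,-.1165,.155))])
E
```

```text
tcp wrist (np.float64(322.8423752830167), np.float64(295.97684354327987)) +x11 (np.float64(322.8263056701498), np.float64(272.82876225474956)) -x11 (np.float64(322.8578332655754), np.float64(318.2438788346067))
tcp scene (np.float64(224.77894954223387), np.float64(207.9382181633016)) (np.float64(161.9473738555847), np.float64(269.845545408254))
tab scene (np.float64(169.0733858804088), np.float64(281.1291079165136)) (np.float64(323.71267554278427), np.float64(280.0147758994456))
[(np.float64(279.6415240364737), np.float64(313.067529994)), (np.float64(276.95982321099376), np.float64(238.85768907006153))]
```

The scene view puts the visible fingertip at crop (150,238), about 13 px higher than the projected TCP (162,270). I won't trust the height, so I'll descend in small steps and watch the force.

```bash
python3 - <<'E'
from h import *
c=camera_info("wrist");m=c['mount']
def pw(q):
    q=m[:3,:3].T@(np.array(q)-m[:3,3]);return c['fx']*q[0]/q[2]+c['cx'],c['fy']*q[1]/q[2]+c['cy']
for d in(0,-.01,-.019,-.025):
  print(d,[tuple(np.round(pw([x,0,d]),0)) for x in(.011,0,-.011)])
E
python3 -m handwheel '[[0,0,0.015,0,0,0],[0,0,0.03,0,0,0],[0,0,0.045,0,0,0],[0,0,0.06,0,0,0]]'
python3 -m handwheel '[[0,0,0.015,0,0,0],[0,0,0.03,0,0,0],[0,0,0.03,0,0,0]]'
```

```text
0 [(np.float64(323.0), np.float64(273.0)), (np.float64(323.0), np.float64(296.0)), (np.float64(323.0), np.float64(318.0))]
-0.01 [(np.float64(323.0), np.float64(283.0)), (np.float64(323.0), np.float64(307.0)), (np.float64(323.0), np.float64(330.0))]
-0.019 [(np.float64(323.0), np.float64(293.0)), (np.float64(323.0), np.float64(318.0)), (np.float64(323.0), np.float64(342.0))]
-0.025 [(np.float64(323.0), np.float64(300.0)), (np.float64(323.0), np.float64(326.0)), (np.float64(323.0), np.float64(351.0))]
time: 4.68
eef_pos: [0.597, -0.1386, 0.154]
ee_rot: [-0.0, 0.672, 0.74, -0.0]
contact_force: [-1.4, 0.4, 0.4]
finger_gap: 0.0002
time: 5.05
eef_pos: [0.5969, -0.1386, 0.1504]
ee_rot: [-0.0, 0.672, 0.74, -0.0]
contact_force: [-0.5, -0.1, 0.8]
finger_gap: -0.0003
```

```bash
cat > look.py <<'E'
import sys,cv2
from bench import *
n,tag,x0,y0,x1,y1=sys.argv[1],sys.argv[2],*map(int,sys.argv[3:7])
s=get_state();print(s['eef_pos'],s['contact_force'])
a=cv2.cvtColor(read_camera(n),cv2.COLOR_RGB2BGR)[y0:y1,x0:x1]
f=min(800/(x1-x0),600/(y1-y0));cv2.imwrite(f"pics/{tag}.png",cv2.resize(a,None,fx=f,fy=f,interpolation=cv2.INTER_CUBIC))
E
python3 look.py scene s3 180 150 340 270
```

```text
[ 0.59691349 -0.13858186  0.15039976] [-0.47123131 -0.09373408  0.837618  ]
```

View pics/s3.png

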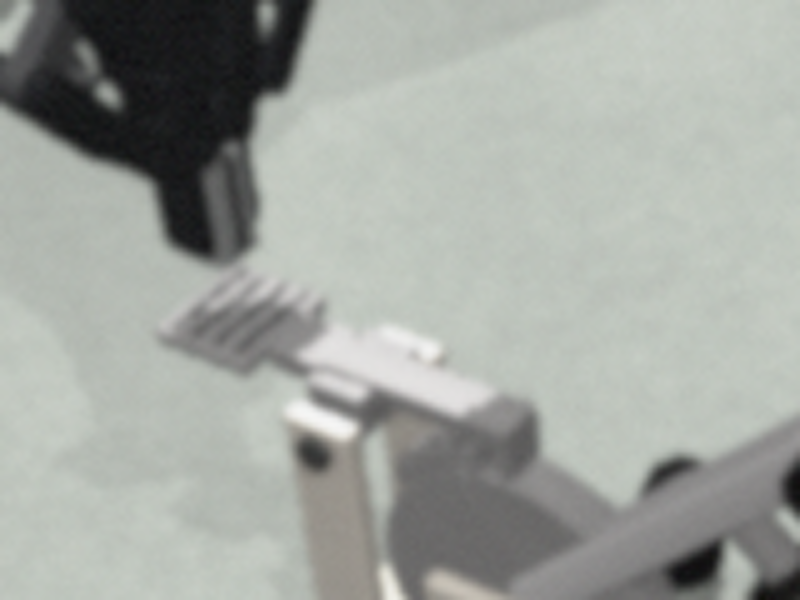

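The fingertip's lower edge is at about scene (223,202), still visibly above the tab, and there is no contact force at TCP z 0.150. I continue slowly.

```bash
python3 - <<'E'
from h import *
e=get_state()['eef_pos']
print(tri(ray("scene",224,201),(e,np.array([0,0,1.]))))
E
python3 -m handwheel '[[0,0,0.015,0,0,0],[0,0,0.03,0,0,0],[0,0,0.045,0,0,0],[0,0,0.045,0,0,0]]'
python3 -m handwheel '[[0,0,0.015,0,0,0],[0,0,0.03,0,0,0],[0,0,0.03,0,0,0]]'
```

```text
(array([ 0.59669545, -0.13838925,  0.17433093]), np.float64(0.0007418546628708183))
time: 5.6
eef_pos: [0.5969, -0.1386, 0.145]
ee_rot: [-0.0, 0.672, 0.74, -0.0]
contact_force: [0.0, -0.0, 0.2]
finger_gap: 0.0
time: 5.98
eef_pos: [0.5969, -0.1386, 0.1413]
ee_rot: [-0.0, 0.672, 0.74, -0.0]
contact_force: [0.0, -0.7, 0.0]
finger_gap: 0.0002
```

By the ray, the tip sits about 20 mm behind the reported TCP. I keep going until contact, expected at TCP z of roughly 0.133.

```bash

python3 -m handwheel '[[0,0,0.015,0,0,0],[0,0,0.03,0,0,0],[0,0,0.03,0,0,0]]'
python3 -m handwheel '[[0,0,0.015,0,0,0],[0,0,0.03,0,0,0],[0,0,0.03,0,0,0]]'
python3 -m handwheel '[[0,0,0.015,0,0,0],[0,0,0.03,0,0,0],[0,0,0.03,0,0,0]]'
```

```text
time: 6.35
eef_pos: [0.5969, -0.1386, 0.1378]
ee_rot: [-0.0, 0.672, 0.74, -0.0]
contact_force: [0.2, 0.0, 0.7]
finger_gap: 0.0001
time: 6.72
eef_pos: [0.5969, -0.1386, 0.1341]
ee_rot: [-0.0, 0.672, 0.74, -0.0]
contact_force: [0.2, 0.6, 0.1]
finger_gap: -0.0001
time: 7.1
eef_pos: [0.597, -0.1386, 0.1307]
ee_rot: [-0.0, 0.672, 0.74, -0.0]
contact_force: [0.5, -0.1, -0.4]
finger_gap: -0.0003
```

```bash
python3 look.py scene s4 180 150 340 270
```

```text
[ 0.59697015 -0.13861715  0.13070053] [ 0.48955214 -0.10244425 -0.36715766]
```

View pics/s4.png

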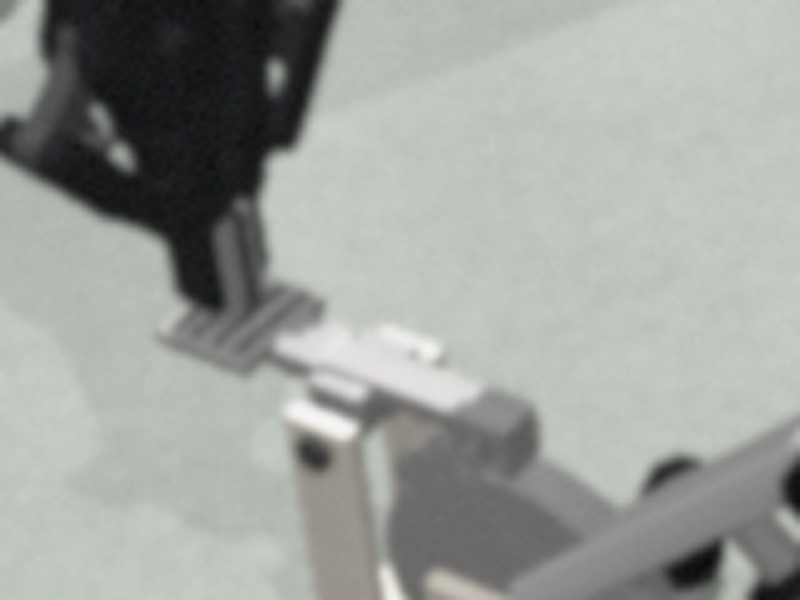

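The fingertips at (225,312) are now just over the middle of the tab, and the pawl hasn't moved. I'll start pressing in 3–4 mm steps.

```bash

python3 -m handwheel '[[0,0,0.015,0,0,0],[0,0,0.03,0,0,0],[0,0,0.03,0,0,0]]'
python3 -m handwheel '[[0,0,0.015,0,0,0],[0,0,0.03,0,0,0],[0,0,0.03,0,0,0]]'
```

```text
time: 7.52
eef_pos: [0.5971, -0.1388, 0.1273]
ee_rot: [0.0, 0.672, 0.74, 0.0]
contact_force: [1.0, -1.7, 2.1]
finger_gap: 0.0001
time: 7.9
eef_pos: [0.597, -0.1385, 0.1234]
ee_rot: [-0.0, 0.672, 0.74, 0.0]
contact_force: [0.2, -2.2, 2.0]
finger_gap: 0.0
```

Contact was at about z 0.129, with 2–3 N. I continue.

```bash

python3 -m handwheel '[[0,0,0.015,0,0,0],[0,0,0.03,0,0,0],[0,0,0.03,0,0,0]]'
python3 -m handwheel '[[0,0,0.01,0,0,0],[0,0,0.02,0,0,0],[0,0,0.02,0,0,0]]'
python3 look.py scene s5 180 150 340 270
```

```text
time: 8.28
eef_pos: [0.5969, -0.1385, 0.1197]
ee_rot: [-0.0, 0.672, 0.74, -0.0]
contact_force: [0.6, -2.0, 1.0]
finger_gap: -0.0001
time: 8.65
eef_pos: [0.5969, -0.1386, 0.1174]
ee_rot: [-0.0, 0.672, 0.74, -0.0]
contact_force: [-0.2, -3.2, 3.0]
finger_gap: -0.0002
[ 0.59691828 -0.13859287  0.11740504] [-0.16612074 -3.15512024  3.00749987]
```

View pics/s5.png

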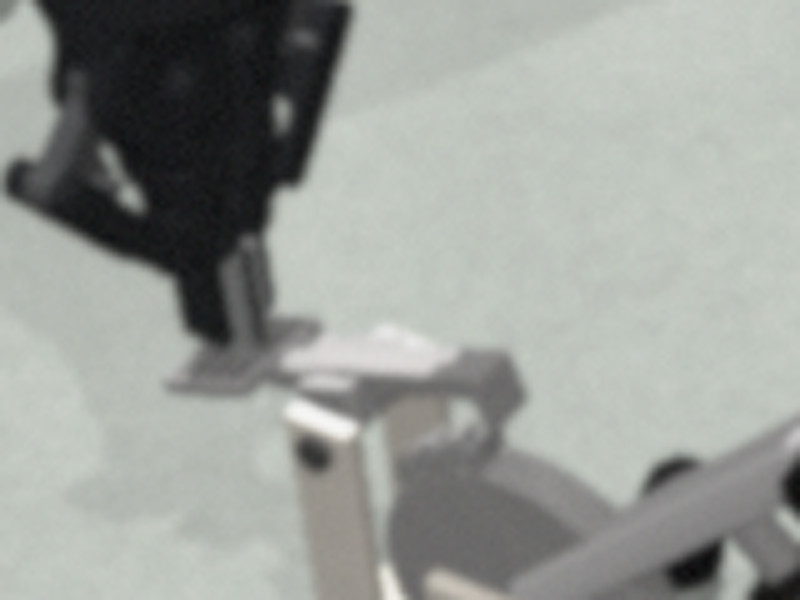

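The nose end has visibly risen, from about (500,460) to (495,430) in the crop, and there is now a clear gap above the wheel. I'll press a little further, looking for the end stop.

```bash

python3 -m handwheel '[[0,0,0.005,0,0,0],[0,0,0.01,0,0,0],[0,0,0.01,0,0,0]]'
python3 - <<'E'
from h import *
print(get_state()['contact_force'])
E
python3 -m handwheel '[[0,0,0.005,0,0,0],[0,0,0.01,0,0,0],[0,0,0.01,0,0,0]]'
```

```text
time: 9.07
eef_pos: [0.5971, -0.1386, 0.1171]
ee_rot: [0.0, 0.672, 0.74, 0.0]
contact_force: [-0.6, -2.6, 6.9]
finger_gap: 0.0
[-0.57491377 -2.61504811  6.85867487]
time: 9.45
eef_pos: [0.5972, -0.1386, 0.1169]
ee_rot: [0.001, 0.672, 0.74, 0.0]
contact_force: [-3.6, -3.1, 12.3]
finger_gap: -0.0001
```

Force rises to 12 N with no further travel, so the pawl is at its end stop. I back off straight up and go over the handle, with tool y already along the bar.

```bash

python3 -m handwheel '[[0,0,-0.08,0,0,0],[0,0,-0.3,0,0,0],[0,0,-0.65,0,0,0],[0,0,-1,0,0,0],[0,0,-1,0,0,0]]'
python3 look.py scene s6 180 150 340 270
python3 -m handwheel '[[0,0,-0.1,0,0,0],[0,0,-0.25,0,0,0],[0,0,-0.25,0,0,0]]'
python3 - <<'E'
from h import *
print(shift([.575,.0848,.215])[0], get_state()['contact_force'])
E
```

```text
time: 10.07
eef_pos: [0.598, -0.1383, 0.2387]
ee_rot: [0.002, 0.672, 0.74, 0.002]
contact_force: [0.3, -0.8, -0.1]
finger_gap: 0.0002
[ 0.59800026 -0.13833228  0.23866644] [ 0.34039913 -0.79958183 -0.08497307]
time: 10.5
eef_pos: [0.5972, -0.1385, 0.2657]
ee_rot: [0.0, 0.672, 0.74, 0.0]
contact_force: [0.9, -0.6, -0.5]
finger_gap: 0.0001
[ 1.87032324 -0.00572973  0.42269083] [ 0.90558848 -0.55874896 -0.54520748]
```

View pics/s6.png

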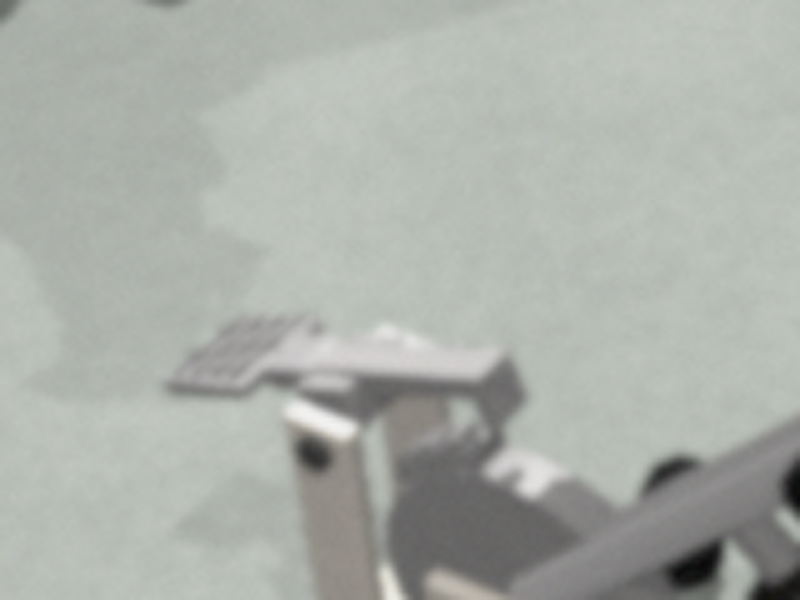

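The pawl stays tilted after release: the tab's outer edge is low at (170,385) and the nose is above the teeth. I move over the handle.

```bash

python3 -m handwheel '[[0.3,0,0,0,0,0],[0.65,0,0,0,0,0],[1,0,0,0,0,0]]'
python3 -m handwheel '[[0.3,0,0,0,0,0],[0.6,0,0,0,0,0],[0.87,0,0.1,0,0,0],[0.87,0,0.25,0,0,0],[0.87,0,0.4,0,0,0],[0.87,0,0.4,0,0,0]]'
python3 look.py scene s7 220 100 460 280
python3 look.py top t7 200 120 480 330
```

```text
time: 10.88
eef_pos: [0.585, -0.018, 0.2638]
ee_rot: [-0.001, 0.673, 0.74, -0.0]
contact_force: [0.6, -1.2, 0.1]
finger_gap: -0.0002
time: 11.62
eef_pos: [0.5745, 0.0848, 0.2148]
ee_rot: [-0.001, 0.672, 0.74, -0.001]
contact_force: [-0.1, -0.1, -0.3]
finger_gap: -0.0002
[0.57447489 0.08478167 0.21481599] [-0.10143971 -0.10241121 -0.25430357]
[0.57488361 0.08473707 0.21620889] [0.33736508 0.50991034 0.69719033]
```

View pics/s7.png

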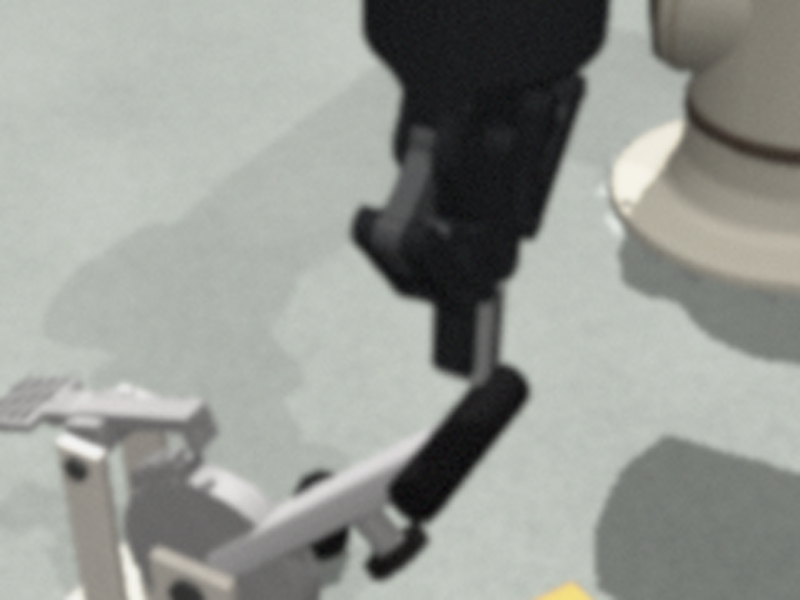

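View pics/t7.png

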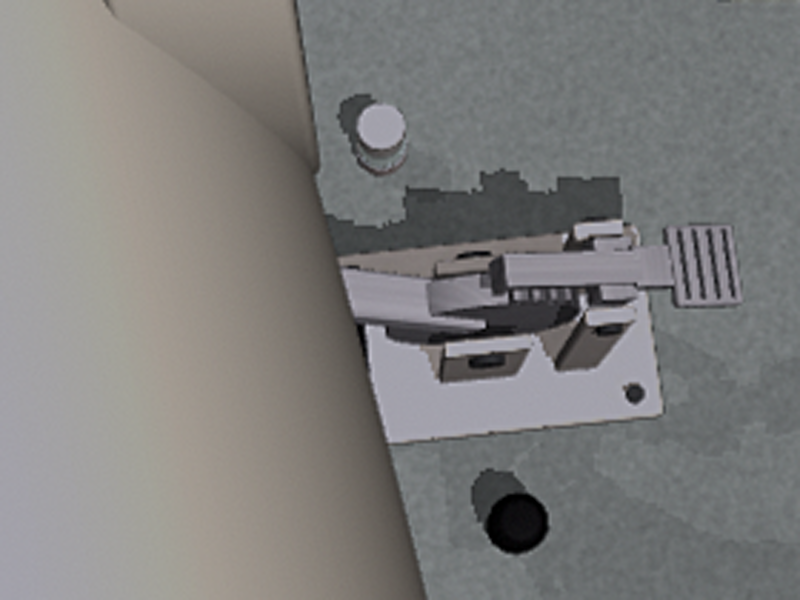

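The pawl stays disengaged (its tilt is visible in both views). The fingertips at crop (470,378) hang above the bar's middle. I descend to contact, then follow the arc.

```bash

python3 -m handwheel '[[0,0,0.05,0,0,0],[0,0,0.1,0,0,0],[0,0,0.15,0,0,0],[0,0,0.17,0,0,0],[0,0,0.17,0,0,0]]'
python3 -m handwheel '[[0,0,0.02,0,0,0],[0,0,0.04,0,0,0],[0,0,0.04,0,0,0]]'
python3 look.py scene s8 220 100 460 280
python3 - <<'E'
import numpy as np
p0=.797
for z in np.arange(0,.125,.008):
    s=np.sin(p0)-z/.17; p=np.arcsin(s); print(round(z/.12,3),round(.17*(np.cos(p)-np.cos(p0))/.12,3),round(p0-p,3))
E
```

```text
time: 12.35
eef_pos: [0.5754, 0.0847, 0.1966]
ee_rot: [-0.0, 0.672, 0.74, -0.0]
contact_force: [-0.8, -0.1, -0.6]
finger_gap: 0.0001
time: 12.72
eef_pos: [0.5756, 0.0852, 0.1925]
ee_rot: [0.0, 0.672, 0.74, 0.001]
contact_force: [-0.1, 2.7, 3.9]
finger_gap: 0.0002
[0.57559629 0.08520882 0.19248173] [-0.14576804  2.66521465  3.90950626]
0.0 -0.0 -0.0
0.067 0.064 0.065
0.133 0.12 0.127
0.2 0.17 0.186
0.267 0.214 0.242
0.333 0.253 0.296
0.4 0.287 0.349
0.467 0.317 0.401
0.533 0.343 0.451
0.6 0.365 0.501
0.667 0.384 0.55
0.733 0.399 0.598
0.8 0.41 0.646
0.867 0.419 0.693
0.933 0.424 0.741
1.0 0.427 0.788
```

View pics/s8.png

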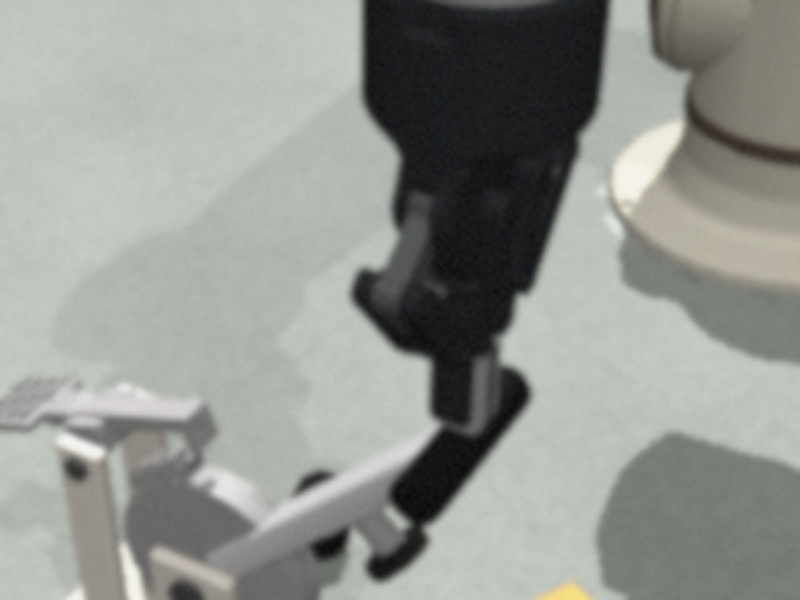

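The tips rest on the bar's top (contact at TCP z 0.193, as predicted). I push along the arc in stages.

```bash

python3 -m handwheel '[[0.03,0,0.033,0,0,0],[0.064,0,0.067,0,0,0],[0.092,0,0.1,0,0,0],[0.12,0,0.133,0,0,0],[0.145,0,0.167,0,0,0],[0.17,0,0.2,0,0,0],[0.17,0,0.2,0,0,0]]'
python3 look.py scene s9 220 100 460 280
```

```text
time: 13.65
eef_pos: [0.5737, 0.1056, 0.1682]
ee_rot: [0.0, 0.672, 0.74, 0.0]
contact_force: [-0.3, 1.8, 2.7]
finger_gap: 0.0002
[0.57367345 0.10559308 0.16820333] [-0.29174396  1.76441532  2.73989177]
```

View pics/s9.png

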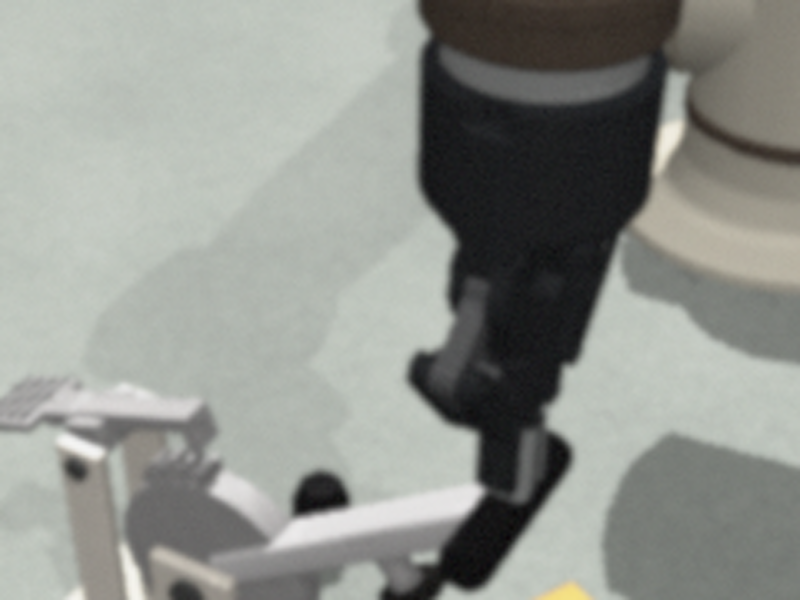

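The arm is moving down freely under 3 N, past the first tooth. I continue.

```bash

python3 -m handwheel '[[0.022,0,0.033,0,0,0],[0.044,0,0.067,0,0,0],[0.064,0,0.1,0,0,0],[0.083,0,0.133,0,0,0],[0.1,0,0.167,0,0,0],[0.117,0,0.2,0,0,0],[0.132,0,0.233,0,0,0],[0.147,0,0.267,0,0,0],[0.16,0,0.3,0,0,0],[0.173,0,0.333,0,0,0]]'
python3 -m handwheel '[[0.011,0,0.033,0,0,0],[0.022,0,0.067,0,0,0],[0.032,0,0.1,0,0,0],[0.041,0,0.133,0,0,0],[0.049,0,0.167,0,0,0],[0.056,0,0.2,0,0,0],[0.062,0,0.233,0,0,0],[0.067,0,0.267,0,0,0],[0.067,0,0.267,0,0,0]]'
python3 look.py scene s10 220 150 460 330
```

```text
time: 14.95
eef_pos: [0.5715, 0.1258, 0.1276]
ee_rot: [-0.0, 0.672, 0.74, -0.0]
contact_force: [-0.2, 3.4, 2.9]
finger_gap: 0.0001
time: 16.08
eef_pos: [0.5706, 0.1335, 0.0954]
ee_rot: [-0.0, 0.672, 0.74, -0.001]
contact_force: [0.5, -0.6, 0.1]
finger_gap: 0.0
[0.57055932 0.13346501 0.09538425] [ 0.47923149 -0.61592635  0.07423432]
```

View pics/s10.png

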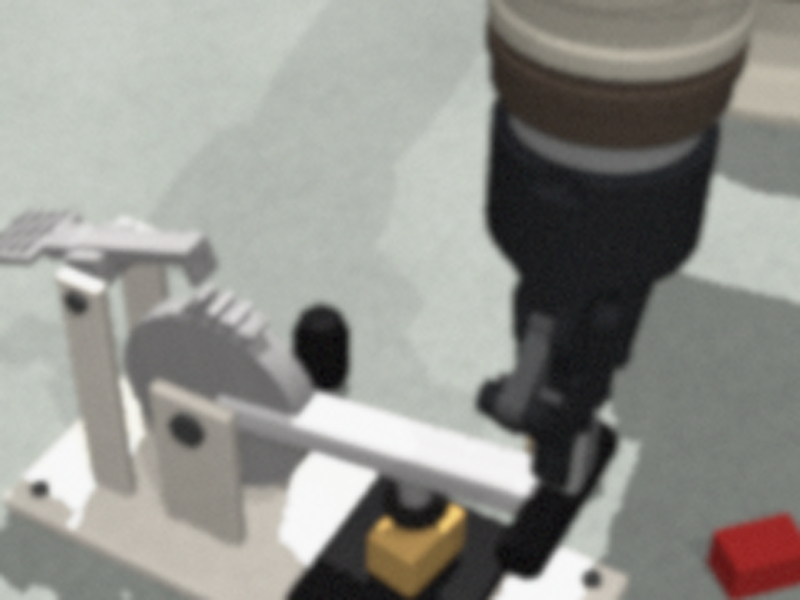

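The pad (at (412,505)) is close above the specimen, with about 25 mm of handle travel left. The pawl is still lifted. I continue gently.

```bash

python3 -m handwheel '[[0.004,0,0.03,0,0,0],[0.007,0,0.06,0,0,0],[0.01,0,0.09,0,0,0],[0.012,0,0.12,0,0,0],[0.014,0,0.15,0,0,0],[0.014,0,0.15,0,0,0]]'
python3 -m handwheel '[[0,0,0.015,0,0,0],[0,0,0.03,0,0,0],[0,0,0.03,0,0,0]]'
```

```text
time: 16.88
eef_pos: [0.5705, 0.1352, 0.0775]
ee_rot: [-0.0, 0.672, 0.74, -0.0]
contact_force: [0.4, 0.9, 0.8]
finger_gap: -0.0
time: 17.25
eef_pos: [0.5706, 0.1354, 0.0742]
ee_rot: [0.0, 0.672, 0.74, -0.0]
contact_force: [-0.5, 0.4, -0.8]
finger_gap: 0.0003
```

```bash

python3 look.py scene s11 240 180 440 330
python3 -m handwheel '[[0,0,0.01,0,0,0],[0,0,0.02,0,0,0],[0,0,0.02,0,0,0]]'
```

```text
[0.5705787  0.13537299 0.07420556] [-0.46945288  0.38148307 -0.82801911]
time: 17.68
eef_pos: [0.5706, 0.1354, 0.0719]
ee_rot: [-0.0, 0.672, 0.74, -0.0]
contact_force: [-0.6, -0.4, 0.4]
finger_gap: -0.0001
```

View pics/s11.png

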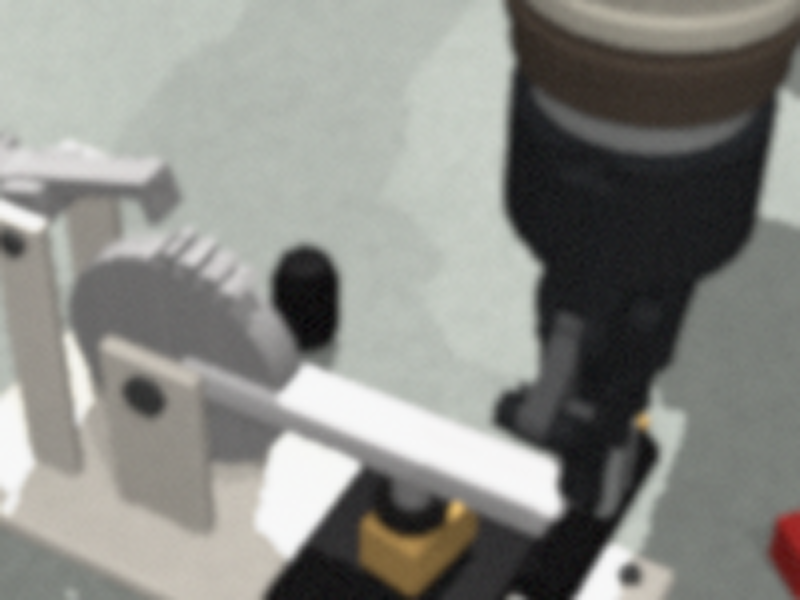

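The force is near zero at TCP z 0.072, so either the arm coasted slightly ahead of the tips or it needs the last millimetres. I press on until the stop shows in the force.

```bash

python3 -m handwheel '[[0,0,0.008,0,0,0],[0,0,0.015,0,0,0],[0,0,0.015,0,0,0]]'
python3 -m handwheel '[[0,0,0.008,0,0,0],[0,0,0.015,0,0,0],[0,0,0.015,0,0,0]]'
python3 -m handwheel '[[0,0,0.008,0,0,0],[0,0,0.015,0,0,0],[0,0,0.015,0,0,0]]'
```

```text
time: 18.05
eef_pos: [0.5708, 0.1355, 0.0715]
ee_rot: [0.0, 0.672, 0.74, 0.001]
contact_force: [-4.2, -0.4, 9.9]
finger_gap: -0.0002
time: 18.42
eef_pos: [0.5709, 0.1355, 0.0713]
ee_rot: [0.001, 0.672, 0.74, 0.001]
contact_force: [-8.0, -0.5, 21.6]
finger_gap: 0.0002
time: 18.8
eef_pos: [0.5711, 0.1356, 0.0711]
ee_rot: [0.001, 0.672, 0.74, 0.002]
contact_force: [-11.4, -3.2, 30.9]
finger_gap: 0.0001
```

There is a firm stop at z 0.0713 (bar top ≈ 0.096, level), so the pad is on the specimen. I back straight off and move clear so the views are open.

```bash

python3 -m handwheel '[[0,0,-0.04,0,0,0],[0,0,-0.15,0,0,0],[0,0,-0.4,0,0,0],[0,0,-0.7,0,0,0],[0,0,-1,0,0,0],[0,0,-1,0,0,0]]'
python3 -m handwheel '[[0,-0.25,-0.2,0,0,0],[0,-0.5,-0.4,0,0,0],[0,-0.75,-0.5,0,0,0],[0,-1,-0.5,0,0,0],[0,-1,-0.5,0,0,0]]'
python3 -m handwheel '[[0.4,-0.3,0,0,0,0],[0.8,-0.6,0,0,0,0],[1,-1,0,0,0,0],[1,-1,0,0,0,0]]'
python3 look.py scene s12 200 180 480 390
python3 look.py top t12 190 130 490 355
```

```text
time: 19.55
eef_pos: [0.5719, 0.1357, 0.1899]
ee_rot: [0.001, 0.672, 0.74, 0.002]
contact_force: [0.4, -0.0, -0.1]
finger_gap: 0.0001
time: 20.18
eef_pos: [0.4501, 0.1238, 0.2469]
ee_rot: [0.0, 0.672, 0.74, 0.0]
contact_force: [0.6, -1.2, -0.7]
finger_gap: -0.0001
time: 20.68
eef_pos: [0.3186, 0.2332, 0.2465]
ee_rot: [-0.0, 0.671, 0.742, -0.0]
contact_force: [0.9, -0.3, -0.4]
finger_gap: 0.0003
[0.31855634 0.23318612 0.24647595] [ 0.89419532 -0.2890188  -0.38760132]
[0.31984383 0.23272102 0.24630835] [ 0.34019937 -0.39769342  0.45791322]
```

View pics/s12.png

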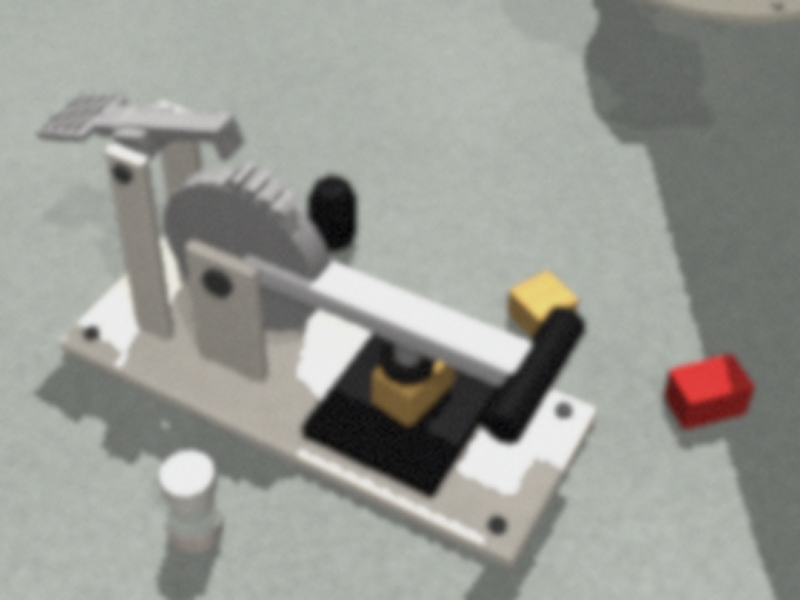

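View pics/t12.png

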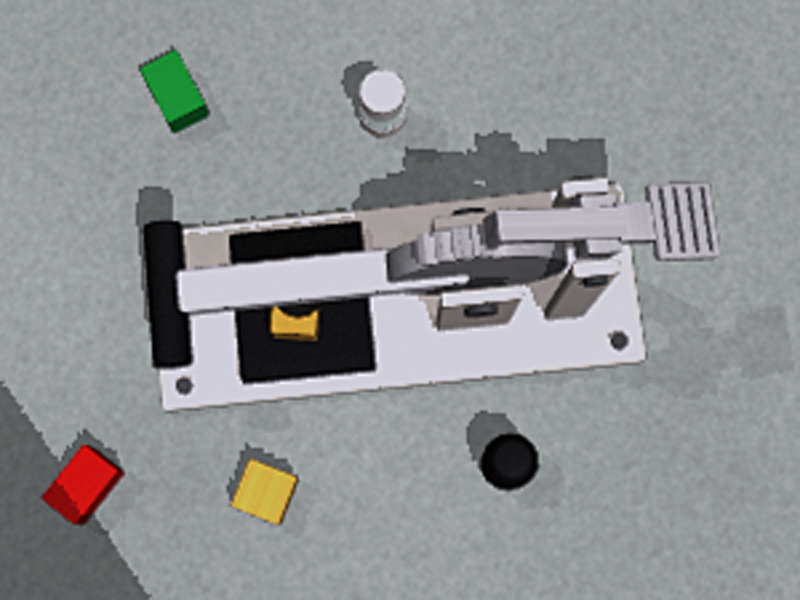

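```bash
python3 - <<'E'
from h import *
import cv2
np.set_printoptions(precision=4,suppress=True)
k=800/300;ks=800/280
T=lambda X,Y:(190+X/k,130+Y/k); S=lambda X,Y:(200+X/ks,180+Y/ks)
print("bar",tri(ray("top",*T(168,294)),ray("scene",*S(537,373))))
a=cv2.imread("pics/top0.png");b=cv2.cvtColor(read_camera("top"),cv2.COLOR_RGB2BGR)
def cen(im,lo,hi,box):
    x0,y0,x1,y1=box;h=cv2.cvtColor(im,cv2.COLOR_BGR2HSV)[y0:y1,x0:x1];m=cv2.inRange(h,lo,hi);M=cv2.moments(m,True);n,l,st,c=cv2.connectedComponentsWithStats(m);i=1+np.argmax(st[1:,4]);return c[i]+[x0,y0],st[i]+[x0,y0,0,0,0]
Y=((15,110,90),(35,255,255))
for n,r,bx in(("spec",Y,(280,225,330,265)),("spare",Y,(265,290,310,335)),("obj",((0,0,0),(180,255,45)),(355,280,400,325)),("vial",((0,0,185),(180,40,255)),(315,145,350,185)),("green",((45,120,30),(80,255,255)),(235,140,275,185)),("red",((0,150,50),(8,255,255)),(195,285,245,335))):
    print(n,*cen(a,*r,bx),*cen(b,*r,bx))
E
```

```text
bar (array([0.5694, 0.1355, 0.0847]), np.float64(0.0017740726382896067))
spec [299.8793 245.4458] [291 231  19  26 323] [299.8511 250.9645] [291 245  18  13 141]
spare [288.5506 313.9377] [277 302  24  25 385] [288.5506 313.9377] [277 302  24  25 385]
obj [380.436 302.686] [370 293  22  21 344] [380.436 302.686] [370 293  22  21 344]
vial [332.9898 163.7005] [325 156  17  16 197] [332.9701 163.6766] [325 156  17  16 201]
green [254.8735 163.4558] [243 149  25  31 419] [255.035  163.6643] [243 149  25  30 429]
red [220.3874 311.5517] [206 297  30  30 493] [220.3416 311.4638] [206 297  30  30 483]
```

```bash
python3 -c "
from bench import *
print(job_done(),get_state()['time'])"
```

```text
the job is handed in; nothing more can be done
the job is handed in; nothing more can be done
```

The job is done and handed in at about 21 s of the 40 s limit; no verdict was given. I pressed the pawl's tab down with the shut fingertips to its end stop (12 N) and left it there. Then I pushed the handle down along its arc until the arm stopped firmly, backed off and moved clear.

**Last checks:**
- **Arm:** the bar centre measures 0.085 m above the table, so the arm is level. The pad is seen on the specimen.
- **Pawl:** it stayed tilted after release, with its nose above the teeth in both views. I did not measure its angle.
- **Specimen:** its visible edges are within a pixel of where they started; the arm hides the rest of it.
- **Bystanders:** the vial, spare block and objective sit at the same pixels as before, and so do the red and green look-alikes.

**What disagreed:**
- **Fingertips:** they touch about 25 mm behind the reported TCP. I noticed this in the scene view before contact, so I found both contacts by force.
- **Final push:** the force read near zero over the last 25 mm or so of the handle's travel, then rose sharply at the stop. I let it reach about 31 N upward (33 N total) there, more than was needed.

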